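# Dispense the round truffles from the gravity bin into the serving tray

### The job

Gently slide the long black tray along the counter, without lifting it, until its end meets the base of the bin that holds the round truffles, squarely under the spout. Then press that bin's lever paddle right down and keep it down until all six truffles have rolled into the tray, and let go so that the gate closes. Only push and press with the fingers: do not touch the chocolates, and leave the other bin (square pralines) shut and everything else on the counter where it is.

Things in the scene. Friction and masses are not known exactly. Their poses are not given: they have to be found in the camera images.
- truffle_bin: Clear gravity bin with six round truffles, fixed; one of two like bins side by side (150 mm apart, fronts in line), places vary. Origin: on the counter under the middle of its dark base's front face. x points back into the bin (spout towards -x), z up. Base 100 wide, 60 high, 250 mm deep. The clear hopper above starts at x +10 mm and is 308 mm high, 326 with the lid knob.
- truffle_spout (a point): Middle of the truffle bin's spout lip, where truffles drop off the sloping white floor: bin x -50 mm, 85 mm above the counter. Clear cheeks either side, 96 mm over their outsides (106 at the pin's bosses), reach to bin x -95 mm between heights 76 and 161 mm. Same axes as the bin.
- truffle_pivot (a point): Middle of the lever's cross pin between the cheeks: bin x -70 mm, height 128 mm. The lever rocks on it: pressing the paddle in front of it lifts the steel gate plate behind it (bin x 0). Same axes as the bin.
- truffle_lever (a joint): Angle of the truffle bin's rocking lever, rad: 0 at rest (gate shut), 0.6 fully pressed against its stop (gate lifted 44 mm; the truffles, 28 mm, need about 0.45 to pass). A spring returns it to 0: pressing at the paddle takes about 3 N at the start and about 6 N at the stop.
- truffle_lever_paddle (a point): Middle of the top face of the truffle lever's grey paddle: a plate 50 mm long (bin x), 88 wide (y), 6 thick, on a 100 mm radius about the pivot. At rest 173 mm above the counter at bin x -159 mm, sloping 0.436 rad up to its free end; fully pressed 115 mm high at bin x -168 mm, sloping 0.16 rad down. Its axes turn with the lever: x along the plate to the pivot.
- tray: Loose black open serving tray, 240 mm long (its x), 140 mm wide (its y), 35 mm high, walls 4 mm, about 0.25 to 0.5 kg. Origin: centre of its underside. It stands empty in front of the truffle bin with a gap of 50 to 120 mm to the base, up to 20 mm to the side and up to 0.12 rad askew; its +x end faces the base. Fully home (its end against the base) its origin is at bin x -120 mm, bin y about 0. It passes under the spout and the paddle.
- truffle1: One of the six round chocolate truffles, 28 mm diameter, 13 g, loose in the truffle bin behind its gate. Origin: its centre. They roll down to the spout by themselves when the gate is lifted.
- truffle2: One of the six round chocolate truffles, 28 mm diameter, 13 g, loose in the truffle bin behind its gate. Origin: its centre. They roll down to the spout by themselves when the gate is lifted.
- truffle3: One of the six round chocolate truffles, 28 mm diameter, 13 g, loose in the truffle bin behind its gate. Origin: its centre. They roll down to the spout by themselves when the gate is lifted.
- truffle4: One of the six round chocolate truffles, 28 mm diameter, 13 g, loose in the truffle bin behind its gate. Origin: its centre. They roll down to the spout by themselves when the gate is lifted.
- truffle5: One of the six round chocolate truffles, 28 mm diameter, 13 g, loose in the truffle bin behind its gate. Origin: its centre. They roll down to the spout by themselves when the gate is lifted.
- truffle6: One of the six round chocolate truffles, 28 mm diameter, 13 g, loose in the truffle bin behind its gate. Origin: its centre. They roll down to the spout by themselves when the gate is lifted.
- square_bin: The other, identical bin, holding four square pralines; to be left shut. Same origin and axes as the truffle bin.
- square_lever (a joint): Angle of the other bin's lever, rad: 0 at rest. Not to be pressed.
- gift_box: Bystander: small cardboard gift box, 60 x 50 x 34 mm with a bow on top (45 mm in all), on the counter in front of the other bin. Origin: centre of its underside.
- candy_jar: Bystander: closed glass sweet jar, 76 mm diameter, 101 mm high. Origin: centre of its underside.
- scoop: Bystander: steel sweet scoop with a wooden handle, lying on the counter, 188 mm long, 26 mm high. Origin: underside where the handle meets the trough.
Things that resemble listed ones, but are neither listed nor needed, are in the scene too. What is shaped like the truffle5 but pink or red is not meant.

How it is judged:
By the outcome, as a careful person would: the job done as asked, in the order asked, and still so for the second after the job is handed in, with the robot touching nothing.
It also fails if it takes over 48 s, if anything falls off the work surface, if the arm or the gripper's body presses on something with over 40 N, if the wrist force passes 120 N, or if a joint passes its speed limit or range.

### The arm

A 7-joint arm with a two-finger parallel gripper is mounted at the origin on the work surface. World frame = base frame: x ahead of the robot, y to its left, z up, the work surface at z = 0. Lengths are in m, angles in rad, forces in N, time in s.
With the tool pointing down it reaches from about 0.425 to 0.95 m from the base axis. Payload 4.7 kg.
Tool frame: the origin (TCP) lies between the finger pads; the fingertips stand 25 mm ahead of it and the grasp point (between the pads) lies 6 mm ahead of it; z points along the fingers, y is the line along which they close (so a half turn about z gives the same grasp; the last joint's range is limited). The gripper opens to 85 mm and grips with 20 to 120 N. Pads are 22 mm wide; open, the fingers measure 114 mm over their backs; the gripper's body (76 mm by 85 mm) begins 54 mm behind the grasp point. The pads swing forward as they close: fully open they stand 13 mm farther back than shut.
Start: joints at [1.219, 0.469, -0.049, 1.532, 0.024, 1.141, -0.082], TCP at [0.214, -0.64, 0.256] pointing down, gripper open.
Joint ranges: [-2.59, 2.59], [-0.33, 1.99], [-1.39, 1.29], [0.1, 2.45], [-1.04, 4.18], [0.21, 1.99], [-2.66, 2.66]. Speed limits (rad/s): [2.57, 2.57, 3.14, 3.14, 3.14, 3.14, 3.14].

### API

Orientations are given as a 3x3 rotation matrix whose columns are the frame's x, y, z axes.
In Python, from rig import * gives the robot as it stands. Calls block until the motion is done:
- movep(position, orientation): joint-space move of the TCP to a pose.
- move_l(position, attitude=None, feed=0.15, until_force=None): straight line of the TCP; attitude=None keeps the orientation; feed is the mean speed in m/s. With until_force (N) it stops when the force on the tool has changed by that much, and returns True; else False.
- move_joints(angles): joint-space move.
- command_gripper(opening, newtons=None): finger opening in m; newtons is the grip in N (None keeps the last); returns when the fingers have stopped.
- sleep(seconds).
- inverse_kinematics(position, orientation): joint angles nearest the present ones, or None.
- sense(): the state.
- camera(name): name is "scene" or "top"; returns (picture, depth): 384x512x3 uint8, red, green, blue; 384x512 float32, m along the optical axis (not along the pixel's ray), 0 where there is no reading.
- camera_params(name): a dict with "K" (3x3 intrinsics, pixels), "position" and "rotation" of the camera in the world. Camera axes: x right, y down, z forward; pixel columns grow to the right and rows downward; lengths in m; the calibration is good to about 2 mm. A picture is of the moment at which its call begins. camera_params takes no time and is no camera call.
A pose or a line that the arm cannot do raises Unreachable and nothing moves.
- finish_job(): hands the job in; it is judged then, once.
The state is a dict: "time_s": time; "joint_pos": joint angles; "qd": joint speeds; "joint_efforts": joint torques, N m; "position": TCP position; "tcp_rot": TCP orientation; "wrist_force": force on the tool from outside, world axes, zero at the start; "ft_torque": the same for the moment, N m; "finger_gap": finger opening in m; "gripper_force": force on a finger pad.
Only numpy, scipy, OpenCV 4.12 (cv2) and the standard library are available. Lean on these libraries where they do the work, as an engineer would, in place of code of your own. Each camera call takes 0.05 s, during which the arm holds its last target. There are 200 camera calls.

## Working session

There is one attempt and no reset: what is moved stays moved. The work goes in short steps, each a Python script; the robot and the scene stay as the last script left them, time stands still between calls to the robot, and variables do not carry over. Pictures are saved under pics/ and viewed, at most 10 in all, crops included, and the job is handed in when it is done.

```bash
mkdir -p pics; python3 - <<'E'
from rig import *
import cv2,numpy as np
for n in("scene","top"):
    p,d=camera(n); cv2.imwrite(f"pics/{n}0.png",p[:,:,::-1]); np.savez(f"{n}0.npz",p=p,d=d)
    c=camera_params(n); print(n,c["K"],c["position"],c["rotation"])
s=sense();print(s["time_s"],s["position"],s["tcp_rot"],s["wrist_force"])
E
```

```text
scene [[435.08829134   0.         251.54909364]
 [  0.         435.08829134 189.91699124]
 [  0.           0.           1.        ]] [ 0.6354168  -0.50772989  1.06801642] [[ 0.99584245  0.08709043 -0.0267035 ]
 [ 0.09083138 -0.92718954  0.36341328]
 [ 0.00689062 -0.36432789 -0.93124525]]
top [[347.51634121   0.         253.74656002]
 [  0.         347.51634121 198.31466051]
 [  0.           0.           1.        ]] [ 0.53322816 -0.15617109  0.9152312 ] [[-0.02493017 -0.99549992  0.09142422]
 [-0.99956972  0.0262366   0.01311573]
 [-0.01545537 -0.0910579  -0.99572566]]
0.1 [ 0.21398836 -0.6396672   0.25534295] [[ 9.48333315e-01  3.17275147e-01 -6.36801429e-04]
 [ 3.17275778e-01 -9.48331813e-01  1.68883969e-03]
 [-6.80721954e-05 -1.80362461e-03 -9.99998371e-01]] [ 0.71287391 -0.13913165 -0.3759683 ]
```

View pics/scene0.png

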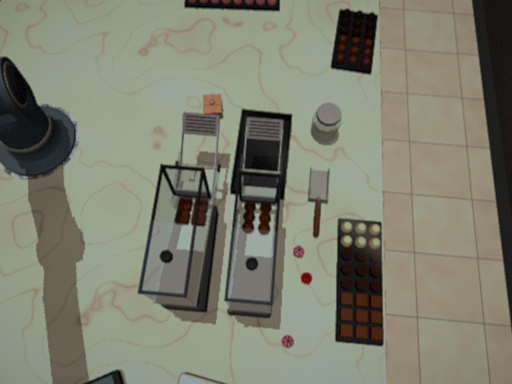

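View pics/top0.png

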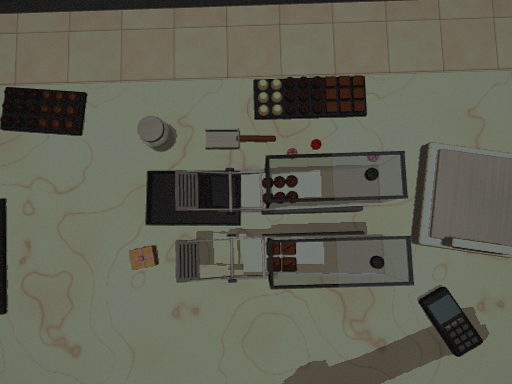

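The two views show the truffle bin with the robot-far x: paddle at top-view (187,190), tray (146–245, 170–225), gift box (142,258), jar (153,130), scoop (240,139). The other bin's paddle is at (187,260). Bin x points towards world −y.

```bash
cat > h.py <<'E'
import numpy as np,cv2
from rig import *
def cloud(n,d):
    c=camera_params(n);K=c["K"];v,u=np.mgrid[:384,:512]
    r=np.stack([(u-K[0,2])/K[0,0],(v-K[1,2])/K[1,1],np.ones(u.shape)],-1)
    return (r*d[...,None])@np.array(c["rotation"]).T+c["position"]
def rect(pts):
    pts=pts[:,:2].astype(np.float32)*1000
    r=cv2.minAreaRect(pts); return cv2.boxPoints(r).round(1).tolist()
def tray(n,p,d,ymin):
    P=cloud(n,d);z=P[...,2]
    m=(p.max(-1)<60)&(z>-.01)&(z<.047)&(d>0)&(P[...,0]>.48)&(P[...,0]<.75)&(P[...,1]<.25)&(P[...,1]>ymin)
    m=m.astype(np.uint8)
    k,l,st,_=cv2.connectedComponentsWithStats(m); i=1+np.argmax(st[1:,4])
    return P[(l==i)&(z>.027)],P[l==i]
E
python3 - <<'E'
from h import *
for n in("top","scene"):
    f=np.load(f"{n}0.npz");p,d=f["p"],f["d"];P=cloud(n,d);z=P[...,2]
    a,b=tray(n,p,d,-.12)
    print(n,"tray rim",len(a),rect(a),"all",len(b),rect(b),np.median(a[:,2]))
    inx=(P[...,1]<.2)&(P[...,1]>-.7)&(d>0)
    for nm,lo,hi in(("rim",.295,.32),("paddle",.15,.195),("base",.05,.07)):
        for xl,xh in((.3,.495),(.495,.72)):
            m=inx&(z>lo)&(z<hi)&(P[...,0]>xl)&(P[...,0]<xh)
            if nm=="paddle": m&=P[...,1]>-.02
            l=cv2.connectedComponentsWithStats(m.astype(np.uint8)); 
            if l[0]<2: continue
            q=P[l[1]==1+np.argmax(l[2][1:,4])]
            print(nm,xl,len(q),rect(q))
f=np.load("top0.npz");P=cloud("top",f["d"])
for u,v in((187,190),(187,180),(187,205),(372,174),(377,262),(142,258),(153,130),(255,190),(255,255)):print(u,v,P[v,u].round(3))
E
```

```text
top tray rim 263 [[547.2999877929688, -105.80000305175781], [684.2999877929688, -110.5999984741211], [692.7999877929688, 128.8000030517578], [555.9000244140625, 133.6999969482422]] all 2377 [[547.2999877929688, -106.19999694824219], [684.2000122070312, -111.0999984741211], [692.7999877929688, 128.8000030517578], [555.9000244140625, 133.6999969482422]] 0.03487660872410747
rim 0.3 3038 [[431.79998779296875, -172.1999969482422], [433.29998779296875, -418.29998779296875], [495.6000061035156, -417.8999938964844], [494.1000061035156, -171.8000030517578]]
rim 0.495 4043 [[581.7999877929688, -171.3000030517578], [582.9000244140625, -417.3999938964844], [667.5999755859375, -417.0], [666.5, -170.89999389648438]]
paddle 0.3 662 [[429.1000061035156, 19.700000762939453], [429.20001220703125, -20.100000381469727], [495.0, -19.899999618530273], [494.8999938964844, 19.899999618530273]]
paddle 0.495 847 [[579.5, -18.899999618530273], [666.5, -19.799999237060547], [666.9000244140625, 20.899999618530273], [579.9000244140625, 21.799999237060547]]
base 0.3 121 [[473.6000061035156, -637.7000122070312], [4
[... 1185 characters left out ...]
0273], [668.5999755859375, -19.399999618530273], [667.7999877929688, 23.899999618530273]]
base 0.3 22 [[489.8999938964844, -566.2999877929688], [494.6000061035156, -566.4000244140625], [495.0, -546.5999755859375], [490.29998779296875, -546.5]]
base 0.495 502 [[513.9000244140625, -164.10000610351562], [515.7000122070312, -410.79998779296875], [527.2000122070312, -410.79998779296875], [525.4000244140625, -164.10000610351562]]
187 190 [ 0.623 -0.003  0.174]
187 180 [ 0.645 -0.003  0.175]
187 205 [ 0.591 -0.003  0.173]
372 174 [ 0.623 -0.351  0.327]
377 262 [ 0.475 -0.351  0.326]
142 258 [0.471 0.138 0.043]
153 130 [0.779 0.092 0.104]
255 190 [ 0.628 -0.149  0.097]
255 255 [ 0.476 -0.145  0.097]
```

```bash
cat >> h.py <<'E'
def R(t,s):  # tool tipped by t so the fingers point down and towards -y; s: sign of tool y along world x
    z=np.array([0,-np.sin(t),-np.cos(t)]);y=np.array([s,0,0.]);return np.column_stack([np.cross(y,z),y,z])
def tcp(tip,Rm,ahead=.025): return np.array(tip)-ahead*Rm[:,2]
E
python3 - <<'E'
from h import *
s=sense();p=s["position"]
for sg in(1,-1):
    Rm=R(.25,sg)
    for tip in((.623,.2,.42),(.623,.17,.012),(.623,.09,.012),(.623,.01,.2),(.623,.01,.1)):
        q=inverse_kinematics(tcp(tip,Rm),Rm);print(sg,tip,None if q is None else np.round(q,2))
try: move_l([p[0],p[1],.48],feed=.2)
except Exception as e: print(repr(e))
print(sense()["position"],sense()["time_s"])
E
```

```text
1 (0.623, 0.2, 0.42) [ 0.15  0.62 -1.16  1.2   0.73  1.84 -0.85]
1 (0.623, 0.17, 0.012) [ 0.    0.81 -0.66  1.68  0.8   1.07 -1.02]
1 (0.623, 0.09, 0.012) [ 0.08  0.76 -0.59  1.75  0.77  0.99 -0.91]
1 (0.623, 0.01, 0.2) [ 0.3   0.53 -0.71  1.66  0.61  1.23 -0.62]
1 (0.623, 0.01, 0.1) [ 0.23  0.62 -0.61  1.75  0.68  1.06 -0.7 ]
-1 (0.623, 0.2, 0.42) [ 0.16  0.63 -1.18  1.2   0.74  1.85  2.28]
-1 (0.623, 0.17, 0.012) [ 0.26  1.09 -1.19  1.67  1.17  1.42  1.9 ]
-1 (0.623, 0.09, 0.012) [ 0.4   1.06 -1.19  1.73  1.19  1.39  1.98]
-1 (0.623, 0.01, 0.2) [ 0.55  0.73 -1.18  1.65  0.88  1.43  2.32]
-1 (0.623, 0.01, 0.1) [ 0.54  0.88 -1.18  1.73  1.05  1.37  2.19]
[ 0.21390688 -0.63935983  0.47853741] 1.3667
```

```bash
python3 - <<'E'
from h import *
R0=R(0,1)
print(np.round(inverse_kinematics([.48,.2,.45],R0),2), np.round(sense()["joint_pos"],2))
movep([.48,.2,.45],R0)
Rm=R(.25,1)
command_gripper(.075)
try:
    move_l(tcp((.623,.18,.15),Rm),Rm,feed=.2)
    move_l(tcp((.623,.18,.012),Rm),feed=.12,until_force=5)
except Exception as e: print(repr(e))
s=sense();print(s["position"],s["time_s"],s["wrist_force"],np.round(s["joint_pos"],2))
p,d=camera("scene");cv2.imwrite("pics/s1.png",p[:,:,::-1])
E
```

```text
[ 0.53  0.3  -1.28  1.55  0.29  1.5  -0.75] [ 1.21  0.38 -0.04  1.17  0.01  1.59 -0.07]
[0.62351071 0.18658118 0.03716998] 7.7333 [-0.19224644  0.97127897  0.30325636] [ 0.08  0.89 -0.83  1.67  0.92  1.17 -1.11]
```

View pics/s1.png

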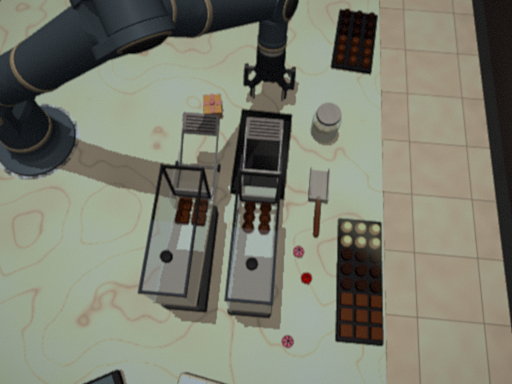

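The open fingers stand squarely behind the tray's end ((270,85); tray end at row 112). Pushing.

```bash
python3 - <<'E'
from h import *
s=sense();p=np.array(s["position"]);Rm=R(.25,1)
move_l([.6235,.16,p[2]],feed=.06,until_force=4)
r=move_l([.6235,.080,p[2]],feed=.035,until_force=7)
s=sense();print(r,s["position"],s["wrist_force"],s["time_s"])
p,d=camera("top");cv2.imwrite("pics/t2.png",p[:,:,::-1])
for n in("top","scene"):
    p,d=camera(n);a,b=tray(n,p,d,-.14);print(n,rect(a))
cv2.imwrite("pics/s2.png",p[:,:,::-1])
E
```

```text
True [0.62312227 0.0917474  0.03695536] [0.14284234 1.04511403 0.51093133] 10.1417
top [[457.20001220703125, -70.30000305175781], [556.5, -138.8000030517578], [701.2000122070312, 71.19999694824219], [601.9000244140625, 139.60000610351562]]
scene [[0.0, 0.0], [0.0, 0.0], [0.0, 0.0], [0.0, 0.0]]
```

View pics/t2.png

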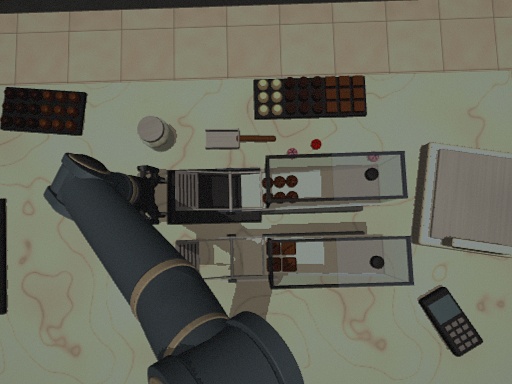

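Tray seems home (u 167–262, under the paddle). Backing off and measuring.

```bash
python3 - <<'E'
from h import *
Rm=R(.25,1)
move_l([.6235,.125,.037],feed=.12)
for n in("top","scene"):
    p,d=camera(n);P=cloud(n,d);z=P[...,2]
    m=(p.max(-1)<70)&(z>.027)&(z<.042)&(P[...,0]>.545)&(P[...,0]<.705)&(P[...,1]<.095)&(P[...,1]>-.17)
    q=P[m];print(n,len(q),rect(q))
    for lo in(-.13,-.08,-.03,.02):
        k=q[(q[:,1]>lo)&(q[:,1]<lo+.05)]; print(lo,len(k),k[:,0].min().round(4),k[:,0].max().round(4))
    for lo in(.56,.59,.62,.65,.67):
        k=q[(q[:,0]>lo)&(q[:,0]<lo+.02)]; print(lo,k[:,1].max().round(4),k[:,1].min().round(4))
    cv2.imwrite(f"pics/{n}3.png",p[:,:,::-1])
print(sense()["time_s"])
E
```

```text
top 329 [[553.9000244140625, 77.5999984741211], [554.0999755859375, -167.10000610351562], [694.4000244140625, -166.89999389648438], [694.0999755859375, 77.80000305175781]]
-0.13 39 0.5543 0.5581
-0.08 40 0.554 0.6929
-0.03 74 0.5543 0.6942
0.02 40 0.5539 0.6925
0.56 0.0775 -0.1671
0.59 0.0773 0.0745
0.62 0.0774 0.0745
0.65 0.0771 0.0743
0.67 0.0772 -0.0368
scene 238 [[555.5999755859375, 77.0999984741211], [556.5, -161.39999389648438], [695.2999877929688, -160.89999389648438], [694.4000244140625, 77.5999984741211]]
-0.13 40 0.5569 0.6939
-0.08 51 0.5561 0.6948
-0.03 50 0.5559 0.6944
0.02 35 0.5562 0.694
0.56 0.0768 -0.1604Traceback (most recent call last):
  File "<stdin>", line 11, in <module>
    return umr_maximum(a, axis, None, out, keepdims, initial, where)
ValueError: zero-size array to reduction operation maximum which has no identity
```

Tray is home: end at y≈−0.162, centred x≈0.6245, square. Now the paddle.

```bash
python3 - <<'E'
from h import *
R0=R(0,1)
move_l([.6235,.13,.25],feed=.2)
command_gripper(0,20)
move_l([.624,.004,.235],R0,feed=.2)
s=sense();print(s["position"],s["time_s"],s["wrist_force"])
r=move_l([.624,.004,.16],feed=.06,until_force=15)
s=sense();print(r,s["position"],s["time_s"],s["wrist_force"])
r=move_l([.624,.004,.137],feed=.04,until_force=12)
s=sense();print(r,s["position"],s["time_s"],s["wrist_force"])
sleep(1.5)
s=sense();print(s["wrist_force"],s["position"])
p,d=camera("scene");q,d=camera("top");cv2.imwrite("pics/p4.png",cv2.resize(np.vstack([p[60:300,120:380],q[100:340,120:380]])[:,:,::-1],None,fx=1.25,fy=1.25))
E
```

```text
[0.62374433 0.00579796 0.23544948] 13.5167 [-0.68616752  0.99113671  1.2367553 ]
False [0.62403423 0.00427203 0.16036902] 14.9167 [-0.48546516  1.9811699   5.05479774]
True [0.62422033 0.00369823 0.14134403] 15.4333 [-2.57133796 -0.51657647  7.44707812]
[-1.72636509 -0.4531078   7.30002894] [0.62420272 0.00370438 0.14131781]
```

View pics/p4.png

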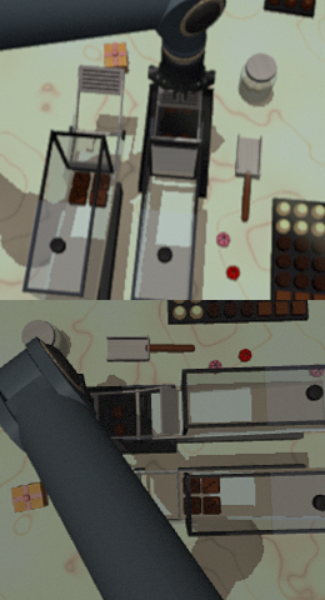

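The hopper is empty of truffles and dark balls show in the tray under the lever. I press slightly further, hold, then release and count.

```bash
python3 - <<'E'
from h import *
r=move_l([.624,.004,.1375],feed=.02,until_force=10)
s=sense();print(r,s["position"],s["wrist_force"])
sleep(1.5)
move_l([.624,.004,.235],feed=.08)
move_l([.56,.2,.36],feed=.25)
movep([.42,.3,.40],R(0,1))
sleep(.5)
s=sense();print(s["position"],s["time_s"],s["wrist_force"])
p,d0=camera("scene");q,d=camera("top")
a=cv2.resize(p[90:330,130:350],None,fx=1.8,fy=1.8,interpolation=2);b=cv2.resize(q[110:310,120:420],None,fx=1.3,fy=1.3)
c=np.zeros((432,396+390,3),np.uint8);c[:a.shape[0],:396]=a;c[:b.shape[0],396:]=b
cv2.imwrite("pics/p5.png",np.clip(c[:,:,::-1]*1.6,0,255).astype(np.uint8))
P=cloud("top",d)
for v in(180,190,205):print(P[v,187].round(3))
for u,v in((187,260),(142,258),(153,130)):print(P[v,u].round(3))
z=P[...,2];m=(z>.027)&(z<.042)&(q.max(-1)<70)&(P[...,0]>.545)&(P[...,0]<.705)&(P[...,1]<.095)&(P[...,1]>-.17);print(rect(P[m]))
E
```

```text
True [0.62418186 0.00373425 0.14139783] [-0.96305669  0.27151017  7.22918611]
[0.42021889 0.2998439  0.39988728] 22.425 [0.17832328 0.14719542 0.41228146]
[ 0.645 -0.003  0.173]
[ 0.623 -0.003  0.173]
[ 0.59  -0.003  0.176]
[ 0.474 -0.002  0.175]
[0.471 0.138 0.043]
[0.78  0.093 0.1  ]
[[553.9000244140625, 77.5999984741211], [554.0999755859375, -167.10000610351562], [694.2000122070312, -166.89999389648438], [693.9000244140625, 77.69999694824219]]
```

View pics/p5.png

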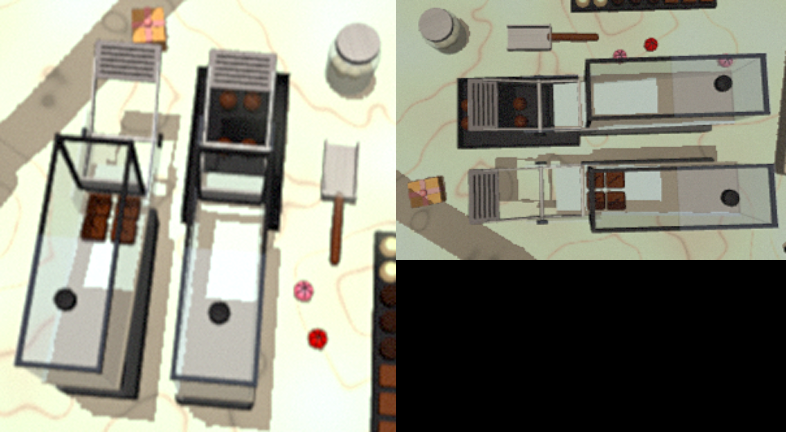

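Gate shut, hopper empty, other bin and bystanders unmoved. Visible balls: scene pairs at (228/252,100) and (228/250,143); top pairs at (464,105/122) and (520,103/117). Check that these make six distinct truffles.

```bash
python3 - <<'E'
from h import *
def ray(n,u,v,z=.02):
    c=camera_params(n);r=np.array(c["rotation"])@np.linalg.inv(c["K"])@[u,v,1];o=np.array(c["position"]);return (o+r*(z-o[2])/r[2]).round(3)
for n in("top","scene"):
    p,d=camera(n)
    h=p.astype(int);m=((h[...,0]-h[...,2])>12)&(h[...,0]<150)
    P=cloud(n,d);m&=(P[...,2]<.05)&(P[...,0]>.555)&(P[...,0]<.695)&(P[...,1]<.08)&(P[...,1]>-.16)
    k,l,st,ce=cv2.connectedComponentsWithStats(m.astype(np.uint8))
    for s,c in zip(st[1:],ce[1:]):
        if s[4]>3: print(n,s[4],c.round(0),ray(n,*c))
E
```

```text
top 80 [214. 189.] [ 0.641 -0.043  0.02 ]
top 40 [172. 190.] [0.641 0.067 0.02 ]
top 76 [215. 203.] [ 0.606 -0.045  0.02 ]
top 41 [172. 204.] [0.605 0.067 0.02 ]
scene 5 [290. 135.] [0.695 0.071 0.02 ]
scene 83 [256. 145.] [0.607 0.033 0.02 ]
scene 81 [270. 146.] [0.642 0.033 0.02 ]
scene 20 [254. 167.] [ 0.607 -0.034  0.02 ]
scene 27 [268. 168.] [ 0.643 -0.034  0.02 ]
```

```bash
python3 -c "
from rig import *
print(finish_job())"
```

```text
the job is handed in; nothing more can be done
None
```

The job is handed in: the tray is square against the truffle bin's base, all six truffles are in it, the gate is shut again, and the other bin's lever, the gift box and the jar measured unmoved; the scoop looked undisturbed in the pictures.

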